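Present the heavier of two sample bottles

ROBOT

A 7-joint arm with a two-finger parallel gripper is mounted at the origin on a cart in front of the work surface, level with it; the furniture and walls round the work are solid. World frame = base frame: x ahead of the robot, y to its left, z up, the work surface at z = 0. Lengths are in m, angles in rad, forces in N, time in s.
With the tool pointing down it reaches from about 0.425 to 0.925 m from the base axis. Payload 6.8 kg.
Tool frame: the origin (TCP) lies midway between the tips of the shut fingers; the grasp point (between the pads) lies 19 mm behind it; z points along the fingers, y is the line along which they close (so a half turn about z gives the same grasp; the last joint's range is limited). The gripper opens to 85 mm and grips with 20 to 120 N. Pads are 22 mm wide; open, the fingers measure 114 mm over their backs; the gripper's body (76 mm by 85 mm) begins 54 mm behind the grasp point. The pads swing forward as they close: fully open they stand 13 mm farther back than shut.
Start: joints at [1.092, 0.477, 0.022, 1.555, -0.011, 1.109, -0.083], TCP at [0.245, -0.629, 0.231] pointing down, gripper open.
Joint ranges: [-2.96, 2.96], [-0.34, 2.1], [-1.41, 1.46], [0.24, 2.44], [-1.37, 4.51], [0.17, 1.92], [-2.96, 2.96]. Speed limits (rad/s): [2.39, 2.39, 3.14, 3.14, 3.14, 3.14, 3.14].

INTERFACE

Orientations are given as a rotation vector (axis times angle).
In Python, from cell import robot gives the robot as it stands.
- The arm moves only by the tool drive_effector, called after "Emit:" as name(argument=value, ...) on one line, values as JSON. Schema: {"type":"object","properties":{"offsets":{"type":"array","items":{"type":"array","items":{"type":"array","items":{"type":"number"},"minItems":4,"maxItems":4},"minItems":1,"maxItems":20},"minItems":1,"maxItems":1},"aperture":{"type":"number"},"squeeze":{"type":"number"},"only":{"type":"string"},"quiet":{"type":"boolean"},"lines":{"type":"string"}},"required":["offsets"],"additionalProperties":false}. offsets is a list that holds a single list of rows (three levels of brackets), with 1 to 20 rows, each of 4 numbers: dx, dy, dz in shares of the most that a row can go, 1 being 50 mm, then a turn about the tool's z in fractions of the full range, 1 being pi rad; each row shifts and turns the commanded pose from where the row before left it, along the tool's axes as they then stand; what a row does not reach is not made up. A row lasts 1/10 s, in which the tool goes at most 0.05 m and 0.15 rad, less where a joint would pass 70% of its speed; a pose out of reach is approached as far as the arm can. aperture is the opening from 0.0 (shut) to 1.0 (fully open), set as the call begins (left out keeps the last). The fingers move at their own pace and stop on an object; squeeze is the grip in N (left out, the last holds). Time passes only in rows, so rows that do not move let the fingers close. The tool returns the time, the measured TCP pose, the force, the opening and the grip force at its end. only (a regular expression) keeps the lines of the reply that match it, lines (a string "A,B") keeps lines A to B, and quiet returns only ok. A shift or turn number past 1, either way, is cut back to 1. Input that does not fit is refused with a message, and nothing moves.
- robot.observe(): the state, without advancing time (a new reading comes with each control period).
- robot.camera(name): name is "side" or "top" or "wrist"; returns the picture (400x640x3 uint8, blue, green, red); there is no depth.
- robot.camera_model(name): a dict with "fx", "fy", "cx", "cy" (pixels), "position" and "attitude" of the camera in the world; the wrist camera has in their place "T_tool_cam" (4x4, takes a point from camera to tool coordinates, whose origin is the TCP and whose axes are the flange's). Camera axes: x right, y down, z forward; pixel columns grow to the right and rows downward; lengths in m; the calibration is good to about 2 mm. A picture is of the moment at which its call begins: read the wrist's pose just before it. camera_model takes no time and is no camera call.
- robot.close_job(): hands the job in; it is judged then, once.
The state is a dict: "time_s": time; "joints": joint angles; "joint_vel": joint speeds; "tau": joint torques, N m; "eef_pos": TCP position; "ee_rot": TCP orientation; "wrist_force": force on the tool from outside, world axes, zero at the start; "ft_torque": the same for the moment, N m; "width": opening from 0.0 (shut) to 1.0 (fully open); "gripper_force": force on a finger pad.
Only numpy, scipy, OpenCV 4.12 (cv2) and the standard library are available. Lean on these libraries where they do the work, as an engineer would, in place of code of your own. Each camera call takes 0.05 s, during which the arm holds its last target. There are 200 camera calls.

TASK

First clear the double-ring place on the white board: slide the little steel pot across the board into the middle of the single ring without lifting or tipping it, and let go of it. Then find the heavier of the two look-alike sample bottles in the steel tray by feel: lift the left-hand one (as seen from the robot) clear and set it gently back upright in the tray, then lift the right-hand one clear. Finish while holding the heavier bottle still and upright about 10 cm above the double ring, with the lighter one left standing in the tray, the pot still on the single ring and the other things on the bench undisturbed; do not put the bottle down or let go of it.

Things in the scene. Friction and masses are not known exactly. Their poses are not given: they have to be found in the camera images.
- board: fixed white board on the worktop, 130 (x) x 270 (y) x 6 mm, flat and without rim; origin at the centre of its underside, its top 6 mm higher. Two flush ring marks 140 mm apart along its y axis. It may stand on the left or on the right of the robot, the tray on the other side; its yaw is within 0.3 rad of straight
- mark_double: place marked with two concentric dark rings (diameters 72 and 88 mm) on the board; flush, no height. Origin at the rings' centre on the board's top face. May be the left or the right place
- mark_single: place marked with one dark ring (diameter 72 mm) on the board; flush, no height. Origin at the ring's centre on the board's top face
- pot: small empty round stainless steel pot, open at the top, straight sides 52 mm in diameter, 38 mm high, wall 3 mm, about 0.2 kg, rigid; stands on the double ring at the start. Origin at the centre of its underside, z up. Can be gripped across its diameter (at about mid height or above) or pushed
- tray: fixed steel tray, 130 (x) x 240 (y) mm, walls 12 mm high and 4 mm thick, floor 4 mm thick; origin at the centre of its underside. Its yaw is within 0.3 rad of straight
- bottle_a: the left-hand (larger y) of two look-alike closed round white sample bottles, upright in the tray about 125 mm apart: body 47 mm diameter and 80 mm high, then a 40 mm screw cap up to 100 mm (the cap is not solid to touch: grip the body, 45 to 60 mm above its underside). Origin at the centre of the underside, z up
- bottle_b: the right-hand (smaller y) one of the two, same shape, size and origin. One of the two bottles, either one (it changes), holds a metal specimen and weighs 0.39 to 0.48 kg in all; the other holds a plastic one and weighs 0.11 to 0.14 kg. The specimen may shift a millimetre inside
- flask: bystander: empty conical glass flask, 65 mm diameter, 108 mm high, behind the work; origin at the centre of its underside
- square_bottle: bystander: square white bottle with screw cap, 69 x 69 x 116 mm, behind the work; origin at the centre of its underside
- marker: bystander: marker pen lying behind the work, 136 mm long (along its y axis), 17 mm thick; origin in the middle of its underside

How it is judged:
By the outcome, as a careful person would: the job done as asked, in the order asked, and still so for the second after the job is handed in, while the arm keeps its last pose, push and grip.
It also fails if it takes over 72 s, if anything falls off the work surface, if the arm or the gripper's body presses on something with over 40 N, if the wrist force passes 120 N, or if a joint passes its speed limit or range.

## Working session

There is one attempt and no reset: what is moved stays moved. The work goes in short steps, Python scripts to look and compute and a tool call to move; the robot and the scene stay as the last step left them, time stands still between calls to the robot, and variables do not carry over. Pictures are saved under pics/ and viewed, at most 10 in all, crops included, and the job is handed in when it is done.

```bash
ls; mkdir -p pics
```

Run:
```python
from cell import robot
import cv2
s=robot.observe(); print({k:(s[k]) for k in ("time_s","eef_pos","ee_rot","wrist_force","width","gripper_force")})
for n in ("top","side"):
    cv2.imwrite(f"pics/{n}0.png",robot.camera(n)); print(n,robot.camera_model(n))
print(robot.camera_model("wrist"))
```

```text
pics
{'time_s': 0.0, 'eef_pos': array([ 0.24435277, -0.62857576,  0.23030188]), 'ee_rot': array([-3.08596591e+00, -5.78871222e-01,  7.56089548e-04]), 'wrist_force': array([-0.04994857,  0.10663776,  0.15248686]), 'width': 1.000183025804465, 'gripper_force': 0.0}
top {'fx': 445.4492489845496, 'fy': 445.4492489845496, 'cx': 320.170669759264, 'cy': 203.14696064332463, 'position': array([0.47160315, 0.01331811, 0.98974159]), 'attitude': array([-2.15753618,  2.14072846, -0.17088026])}
side {'fx': 501.34883450240466, 'fy': 501.34883450240466, 'cx': 314.07449209971594, 'cy': 200.95920068857225, 'position': array([0.31454911, 1.06254832, 0.52355044]), 'attitude': array([-0.36364016,  2.47356872, -1.63369994])}
{'fx': 309.14384893961454, 'fy': 309.14384893961454, 'cx': 320.6537490622106, 'cy': 205.06033759229328, 'T_tool_cam': array([[ 6.79592676e-04, -9.52641814e-01, -3.04093922e-01,
         7.74189308e-02],
       [ 9.99999742e-01,  7.17671542e-04, -1.34544558e-05,
         9.10176829e-04],
       [ 2.31056831e-04, -3.04093834e-01,  9.52642056e-01,
        -1.43259442e-01],
       [ 0.00000000e+00,  0.00000000e+00,  0.00000000e+00,
         1.00000000e+00]])}
```

View pics/top0.png

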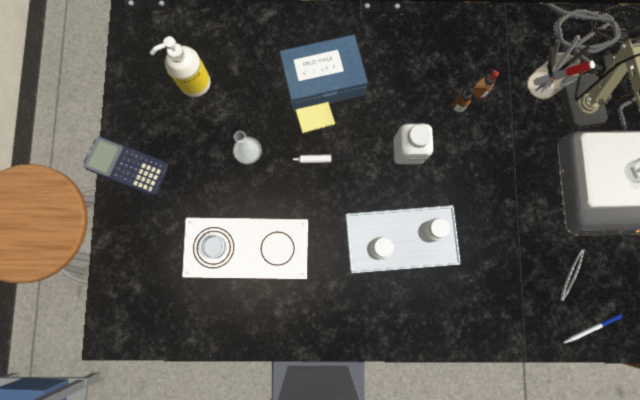

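View pics/side0.png

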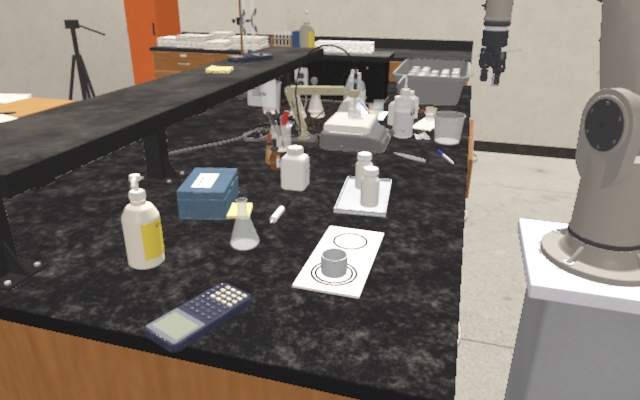

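The top view shows the board at left with its double ring and pot at (213,247) and the single ring at (277,248). The tray is at right, with bottle caps at about (381,247) and (434,229). The flask, marker and square bottle stand behind. The side view agrees.

Create h.py:
```python
import numpy as np, cv2
from scipy.spatial.transform import Rotation as R
from cell import robot
def cam(n, s=None):
    m=robot.camera_model(n)
    if n=="wrist":
        T=np.eye(4); T[:3,:3]=R.from_rotvec(s["ee_rot"]).as_matrix(); T[:3,3]=s["eef_pos"]; T=T@m["T_tool_cam"]
        return m,T[:3,:3],T[:3,3]
    return m,R.from_rotvec(m["attitude"]).as_matrix(),np.array(m["position"])
def ray(c,uv,z):
    m,A,p=c; d=A@np.array([(uv[0]-m["cx"])/m["fx"],(uv[1]-m["cy"])/m["fy"],1.]); return p+d*(z-p[2])/d[2]
def proj(c,P):
    m,A,p=c; q=A.T@(np.asarray(P)-p); return np.array([m["fx"]*q[0]/q[2]+m["cx"],m["fy"]*q[1]/q[2]+m["cy"]])
def tool(s,target,yaw=None):
    """offset in tool axes of world target from TCP"""
    return R.from_rotvec(s["ee_rot"]).inv().apply(np.asarray(target)-s["eef_pos"])
```

Run:
```python
from h import *
im=cv2.imread("pics/top0.png"); g=cv2.cvtColor(im,cv2.COLOR_BGR2GRAY); c=cam("top")
# board / tray outlines
bright=cv2.morphologyEx((g>110).astype(np.uint8),cv2.MORPH_CLOSE,np.ones((5,5)))
for k in cv2.findContours(bright,cv2.RETR_EXTERNAL,cv2.CHAIN_APPROX_NONE)[0]:
    a=cv2.contourArea(k); (x,y),wh,an=cv2.minAreaRect(k)
    if a>250 and 190<y<300 and 150<x<480:
        b=cv2.boxPoints(((x,y),wh,an)); z=.006 if x<330 else .012
        P=np.array([ray(c,q,z) for q in b]); print("rect",a,(x,y),P.mean(0),np.round(P[:,:2],3).tolist(),"sides",np.linalg.norm(P[1]-P[0]),np.linalg.norm(P[2]-P[1]))
# rings: dark on board
dark=(g<120).astype(np.uint8); dark[:222]=0;dark[275:]=0;dark[:,:190]=0;dark[:,302:]=0
for k in cv2.findContours(dark,cv2.RETR_CCOMP,cv2.CHAIN_APPROX_NONE)[0]:
    if cv2.contourArea(k)>150:
        e=cv2.fitEllipse(k); print("ring",np.round(e[0],1),np.round(e[1],1),ray(c,e[0],.006),"diam",np.mean(e[1])*(.984)/c[0]["fx"])
v=cv2.resize(im[200:285,170:470],None,fx=2.6,fy=2.6,interpolation=cv2.INTER_CUBIC); cv2.imwrite("pics/crop0.png",v)
```

```text
rect 7340.0 (245.01560974121094, 247.9073944091797) [0.51846664 0.16774545 0.006     ] [[0.453, 0.303], [0.586, 0.308], [0.584, 0.03], [0.451, 0.03]] sides 0.13233107307956957 0.2778510600757863
rect 6413.5 (402.72967529296875, 238.62159729003906) [ 0.54113978 -0.17869483  0.012     ] [[0.596, -0.052], [0.618, -0.298], [0.486, -0.303], [0.465, -0.062]] sides 0.246952767334355 0.1324539381000857
```

View pics/crop0.png

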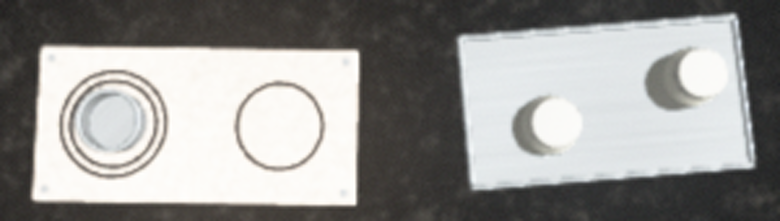

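The crop (scale 2.6, offset 170,200) shows the double ring centred near (114,123) with the pot inside it and the single ring near (280,126). The caps are near (556,124) and (702,74). I'll fit these more precisely.

Run:
```python
from h import *
im=cv2.imread("pics/top0.png"); c=cam("top")
F=4; x0,y0=170,200
g=cv2.cvtColor(cv2.resize(im[y0:285,x0:470],None,fx=F,fy=F,interpolation=cv2.INTER_CUBIC),cv2.COLOR_BGR2GRAY)
bh=(cv2.morphologyEx(g,cv2.MORPH_BLACKHAT,cv2.getStructuringElement(cv2.MORPH_ELLIPSE,(17,17)))>45).astype(np.uint8)
full=lambda q:((q[0]+.5)/F-.5+x0,(q[1]+.5)/F-.5+y0)
for k in cv2.findContours(bh,cv2.RETR_CCOMP,cv2.CHAIN_APPROX_NONE)[0]:
    if cv2.contourArea(k)>2000:
        e=cv2.fitEllipse(k); u=full(e[0])
        if u[0]<300 and max(e[1])/min(e[1])<1.2: print("ring",np.round(u,1),ray(c,u,.006),"d",np.mean(e[1])/F*.984/c[0]["fx"])
for t in (215,235):
  for k in cv2.findContours((g>t).astype(np.uint8),cv2.RETR_EXTERNAL,cv2.CHAIN_APPROX_NONE)[0]:
    if 2000>cv2.contourArea(k)/1>600 or cv2.contourArea(k)>600:
        e=cv2.fitEllipse(k); u=full(e[0])
        if u[0]>340: print("cap",t,np.round(u,1),ray(c,u,.104),"d",np.array(e[1])/F*.886/c[0]["fx"])
# pot: grey region in double ring
b=im[y0:285,x0:470]; 
pm=cv2.inRange(g,0,225); pm[:, :60]=0; 
n,l,st,ce=cv2.connectedComponentsWithStats(pm)
for i in range(1,n):
    if st[i][4]>500 and st[i][0]<560: print("dark",st[i],ray(c,full(ce[i]),.04),ray(c,full(ce[i]),.006))
```

```text
ring [277.1 248.1] [0.51786812 0.09758832 0.006     ] d 0.0763097577907797
ring [277.1 248.1] [0.51788858 0.09751165 0.006     ] d 0.06890242674854441
ring [213.2 247.3] [0.51865905 0.23760317 0.006     ] d 0.07624723176134975
ring [213.3 247.2] [0.51876098 0.23740763 0.006     ] d 0.06876029379188738
ring [213.1 247.3] [0.51869353 0.23780563 0.006     ] d 0.09254148132404347
ring [213.2 247.2] [0.51876086 0.23768062 0.006     ] d 0.0854184014484172
cap 215 [401.1 239.3] [ 0.53268331 -0.15702175  0.104     ] d [0.12489039 0.26285105]
cap 235 [384.5 246.8] [ 0.51748717 -0.12368079  0.104     ] d [0.03572784 0.03808481]
cap 235 [441.  227.4] [ 0.55692356 -0.23747923  0.104     ] d [0.03545531 0.03747594]
dark [    60      0   1140    340 184157] [ 0.53535012 -0.0415442   0.04      ] [ 0.53763221 -0.04350822  0.006     ]
dark [  90  106  170  171 4978] [0.51729235 0.23053887 0.04      ] [0.51892798 0.2383152  0.006     ]
dark [  103   120   143   142 12398] [0.51876459 0.23148245 0.04      ] [0.52045293 0.23929256 0.006     ]
dark [ 359  123  143  142 4027] [0.5164742  0.09505908 0.04      ] [0.51808055 0.09798534 0.006     ]
```

The rows are not in the units I measure in: shifts go in shares of 50 mm and turns go in shares of pi rad. I convert before sending: -0.045 m is -0.9, 0.04 m is 0.8, 0.13 rad is 0.0414.

Emit:
drive_effector(offsets=[[[0.8,0,0,0.0414],[0.8,0,0,0.0414],[0.8,0,0,0.035],[0.8,-0.6,0,0],[0.8,-0.6,0,0],[0.8,-0.6,0,0],[0.4,-0.9,0,0],[0.4,-0.9,0,0],[0,-0.9,0,0]]], aperture=1.0)

```text
time_s: 1.0
eef_pos: [0.5231, -0.372, 0.2305]
ee_rot: [-3.14, -0.007, -0.001]
wrist_force: [-0.0, 0.5, 0.7]
width: 0.998
gripper_force: 0.0
```

To row units: -0.048 m is -0.96, -0.01 m is -0.2.

Emit:
drive_effector(offsets=[[[-0.2,-0.96,0,0],[-0.2,-0.96,0,0],[0,-0.96,0,0],[0,-0.96,0,0],[0,0,0,0],[0,0,0,0]]])

```text
time_s: 1.6
eef_pos: [0.5002, -0.1824, 0.2313]
ee_rot: [3.142, 0.006, -0.0]
wrist_force: [-0.5, -0.9, -0.0]
width: 1.001
gripper_force: 0.0
```

```bash
python3 -c "
from h import *
s=robot.observe(); cv2.imwrite('pics/w1.png',robot.camera('wrist')); np.save('w1.npy',s); print(s['eef_pos'])"
```

```text
[ 0.5001675  -0.18242004  0.23125569]
```

Emit:
drive_effector(offsets=[[[0,-0.94,0,0],[0,-0.94,0,0],[0,-0.94,0,0],[0,-0.94,0,0],[0,-0.94,0,0],[0,-0.94,0,0],[0,-0.94,0,0],[0,-0.94,0,0],[0,-0.94,0,0],[0,0,0,0],[0,0,0,0]]])

```text
time_s: 2.75
eef_pos: [0.5006, 0.239, 0.2307]
ee_rot: [3.141, 0.001, -0.001]
wrist_force: [-0.1, -2.0, 0.3]
width: 1.001
gripper_force: 0.0
```

```bash
python3 -c "
from h import *
s=robot.observe(); cv2.imwrite('pics/w2.png',robot.camera('wrist')); np.save('w2.npy',s)
a=cv2.imread('pics/w1.png');b=cv2.imread('pics/w2.png'); cv2.imwrite('pics/w12.png',cv2.resize(np.hstack([a,b]),(800,250),interpolation=cv2.INTER_AREA))"
```

```text
(no output)
```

View pics/w12.png

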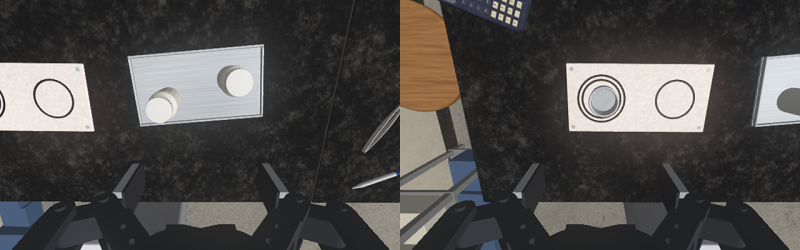

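The left half (w1) shows bottle_a's cap at about (257,170) full-size and bottle_b's at (377,132). The right half (w2) shows the pot in the double ring at about (322,160) and the single ring at (440,158).

Run:
```python
from h import *
F=4
def up(im,x0,x1,y0,y1): return cv2.cvtColor(cv2.resize(im[y0:y1,x0:x1],None,fx=F,fy=F,interpolation=cv2.INTER_CUBIC),cv2.COLOR_BGR2GRAY)
full=lambda q,x0,y0:((q[0]+.5)/F-.5+x0,(q[1]+.5)/F-.5+y0)
a=cv2.imread('pics/w1.png'); s=np.load('w1.npy',allow_pickle=True).item(); c=cam("wrist",s); top=cam("top")
for nm,(x0,x1,y0,y1) in {"a":(225,300,135,205),"b":(340,415,100,165)}.items():
    g=up(a,x0,x1,y0,y1)
    for t in (200,225,240):
      for k in cv2.findContours((g>t).astype(np.uint8),cv2.RETR_EXTERNAL,cv2.CHAIN_APPROX_NONE)[0]:
        if cv2.contourArea(k)>3000:
            e=cv2.fitEllipse(k); u=full(e[0],x0,y0); print(nm,t,np.round(u,1),ray(c,u,.104),"d",np.array(e[1])/F*.27/c[0]["fx"])
b=cv2.imread('pics/w2.png'); s=np.load('w2.npy',allow_pickle=True).item(); c=cam("wrist",s)
x0,x1,y0,y1=270,510,95,220
g=up(b,x0,x1,y0,y1)
bh=(cv2.morphologyEx(g,cv2.MORPH_BLACKHAT,cv2.getStructuringElement(cv2.MORPH_ELLIPSE,(21,21)))>45).astype(np.uint8)
for k in cv2.findContours(bh,cv2.RETR_CCOMP,cv2.CHAIN_APPROX_NONE)[0]:
    if cv2.contourArea(k)>3000:
        e=cv2.fitEllipse(k); 
        if max(e[1])/min(e[1])<1.4: u=full(e[0],x0,y0); print("ring",np.round(u,1),ray(c,u,.006),"d",np.mean(e[1])/F*.37/c[0]["fx"])
cv2.imwrite("pics/pot.png",cv2.resize(b[100:215,275:375],None,fx=5,fy=5,interpolation=cv2.INTER_CUBIC))
print("expected pot rim px",proj(c,[.5187,.2377,.044]), "expected pot base", proj(c,[.5187,.2377,.006]))
```

```text
a 200 [257.9 174.3] [ 0.52004436 -0.12750229  0.104     ] d [0.03718874 0.04801607]
a 200 [27.9  5.7] [0.64997613 0.04018744 0.104     ] d [0.13210112 0.44015763]
a 225 [253.7 176.2] [ 0.51832426 -0.12363577  0.104     ] d [0.03370217 0.0362261 ]
b 200 [383.7 129.7] [ 0.55920676 -0.23688197  0.104     ] d [0.05347798 0.07521621]
b 225 [383.3 132.1] [ 0.55718425 -0.23670115  0.104     ] d [0.03610881 0.03854718]
ring [439.5 158.5] [0.51918491 0.09614236 0.006     ] d 0.07669565581104705
ring [439.4 158.6] [0.51902032 0.09621844 0.006     ] d 0.0682735361501824
ring [321.7 157.5] [0.52016229 0.23657302 0.006     ] d 0.07666561849813673
ring [322.1 158.1] [0.51943924 0.23610092 0.006     ] d 0.0689350281825601
ring [321.7 157.2] [0.52060746 0.23654366 0.006     ] d 0.09293157905167795
ring [321.8 157.3] [0.5204422  0.23653249 0.006     ] d 0.08434377477812759
expected pot rim px [320.80301594 164.47969534] expected pot base [320.76779065 158.75328951]
```

View pics/pot.png

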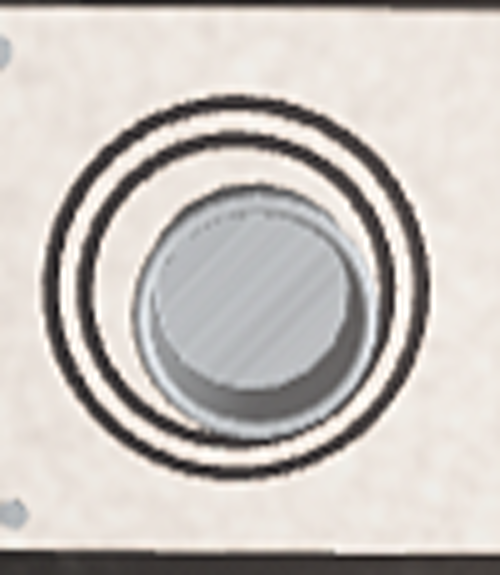

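The pot rim is centred at crop (256,314), which is full-size (326,162), so the pot stands at about (0.520, 0.232), consistent with the top view. Its rim width comes out at 52 mm as given. Descending.

To row units: 0.045 m is 0.9, 0.03 m is 0.6.

Emit:
drive_effector(offsets=[[[0.39,0.14,0.4,0],[0,0,0.9,0],[0,0,0.9,0],[0,0,0.9,0],[0,0,0.6,0],[0,0,0.4,0],[0,0,0.2,0],[0,0,0.16,0],[0,0,0,0],[0,0,0,0]]], aperture=1.0)

```text
time_s: 3.8
eef_pos: [0.5202, 0.2323, 0.0092]
ee_rot: [-3.141, 0.0, -0.002]
wrist_force: [-0.7, 0.5, 0.1]
width: 0.999
gripper_force: 0.0
```

```bash
python3 -c "
from h import *
s=robot.observe(); print(s['eef_pos'],s['wrist_force'])"
```

```text
[0.52020261 0.23226874 0.00921113] [-0.70948943  0.51077646  0.12401937]
```

To row units: 0.002 m is 0.04.

Emit:
drive_effector(offsets=[[[0,0,0.04,0],[0,0,0,0],[0,0,0,0],[0,0,0,0],[0,0,0,0],[0,0,0,0],[0,0,0,0],[0,0,0,0],[0,0,0,0],[0,0,0,0]]], aperture=0.0, squeeze=20)

```text
time_s: 4.8
eef_pos: [0.5197, 0.2327, 0.007]
ee_rot: [-3.141, -0.002, -0.001]
wrist_force: [-1.3, -0.6, 6.4]
width: 0.602
gripper_force: 20.8
```

Emit:
drive_effector(offsets=[[[0,0,0,0],[0,0,0,0]]])

```text
time_s: 5.0
eef_pos: [0.5197, 0.2327, 0.0071]
ee_rot: [-3.141, -0.001, -0.001]
wrist_force: [-1.4, -0.1, 6.8]
width: 0.606
gripper_force: 20.8
```

Run:
```python
from h import *
s=robot.observe(); print(s['eef_pos'],s['wrist_force'])
cv2.imwrite('pics/side1.png',cv2.resize(robot.camera('side')[200:320,260:420],None,fx=4,fy=4,interpolation=cv2.INTER_CUBIC))
```

```text
[0.51971882 0.23271343 0.00705872] [-1.41448491 -0.10606128  6.80535109]
```

View pics/side1.png

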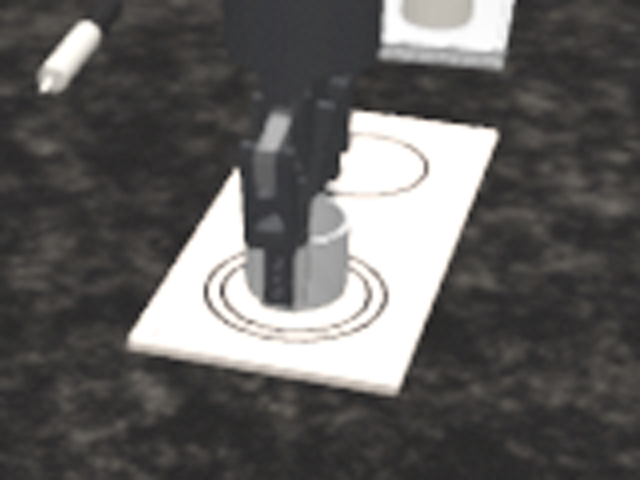

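The side view shows the fingers astride the pot on the double ring, with the pot flat on the board. Width is about 51.5 mm, so the grip is sound. Sliding now.

To row units: 0.014 m is 0.28, 0.012 m is 0.24.

Emit:
drive_effector(offsets=[[[0,0.12,0,0],[0,0.24,0,0],[0,0.28,0,0],[0,0.28,0,0],[0,0.28,0,0],[0,0.28,0,0],[0,0.28,0,0],[-0.02,0.28,0,0],[0,0.28,0,0],[0,0.24,0,0],[0,0.16,0,0],[0,0,0,0],[0,0,0,0],[0,0,0,0]]])

```text
time_s: 6.45
eef_pos: [0.5193, 0.0944, 0.007]
ee_rot: [3.14, -0.002, 0.002]
wrist_force: [0.3, -1.2, 8.8]
width: 0.61
gripper_force: 21.5
```

Run:
```python
from h import *
s=robot.observe(); print(s['eef_pos'],s['wrist_force'])
c=cam("top"); im=robot.camera("top"); cv2.imwrite("pics/t1.png",im); print(proj(c,[.5185,.0968,.006]))
w=robot.camera("wrist"); cv2.imwrite("pics/w3.png",w); c=cam("wrist",s); print(proj(c,[.5185,.0968,.006]),proj(c,[.5185,.0968,.044]))
```

```text
[0.51926404 0.09436734 0.00702767] [ 0.2687712  -1.17357981  8.77155649]
[277.42924825 247.83542422]
[314.07672715 264.33805391] [312.28532323 309.91819222]
```

To row units: -0.002 m is -0.04, -0.001 m is -0.02.

Emit:
drive_effector(offsets=[[[-0.02,-0.04,0,0],[0,0,0,0],[0,0,0,0]]])

```text
time_s: 6.85
eef_pos: [0.5186, 0.0956, 0.007]
ee_rot: [3.14, -0.003, 0.003]
wrist_force: [1.8, -2.7, 8.2]
width: 0.606
gripper_force: 21.4
```

Run:
```python
from h import *
s=robot.observe(); print(s['eef_pos'],s['wrist_force'])
w=robot.camera("wrist"); d=robot.camera("side")
cv2.imwrite("pics/c3.png",np.hstack([cv2.resize(w[200:360,220:420],(500,400),interpolation=cv2.INTER_CUBIC),cv2.resize(d[215:265,310:347],(296,400),interpolation=cv2.INTER_CUBIC)]))
```

```text
[0.51862345 0.09556849 0.00702423] [ 1.81191911 -2.70911316  8.22359598]
```

View pics/c3.png

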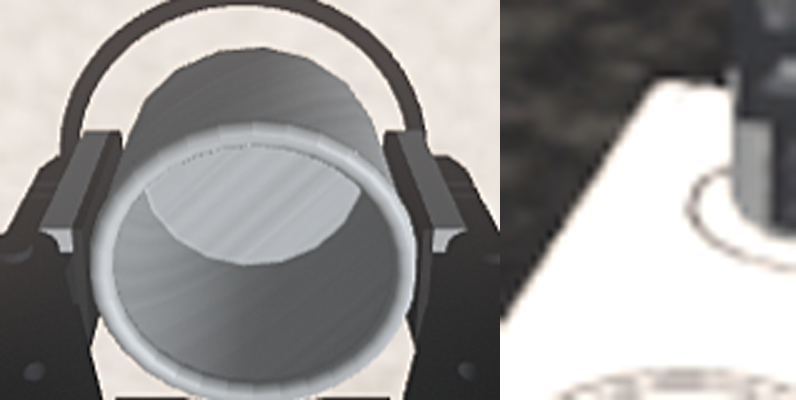

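Run:
```python
from h import *
s=robot.observe(); c=cam("wrist",s)
for r in (199.5,200.5,201.5,218.8): print(r,ray(c,(319,r),.006))
for u in ((220+62/2.5,256),(220+425/2.5,256)): print(ray(c,u,.006))
```

```text
199.5 [0.55314491 0.09534661 0.006     ]
200.5 [0.55263607 0.09534804 0.006     ]
201.5 [0.55212619 0.09534948 0.006     ]
218.8 [0.54313729 0.09537483 0.006     ]
[0.52275292 0.13378105 0.006     ]
[0.52258714 0.05870015 0.006     ]
```

Emit:
drive_effector(offsets=[[[0,-0.02,0,0],[0,-0.01,0,0],[0,0,0,0],[0,0,0,0]]])

```text
time_s: 7.35
eef_pos: [0.5185, 0.096, 0.007]
ee_rot: [3.138, -0.004, 0.002]
wrist_force: [0.5, -6.1, 10.0]
width: 0.608
gripper_force: 21.6
```

Emit:
drive_effector(offsets=[[[0,0,0,0],[0,0,0,0],[0,0,0,0],[0,0,0,0],[0,0,0,0],[0,0,0,0]]], aperture=1.0)

```text
time_s: 7.95
eef_pos: [0.5173, 0.1001, 0.0062]
ee_rot: [-3.142, -0.002, 0.0]
wrist_force: [0.7, -0.0, 0.1]
width: 1.003
gripper_force: 0.0
```

Emit:
drive_effector(offsets=[[[0,0,-0.4,0],[0,0,-0.8,0],[0,0,-0.9,0],[0,0,-0.9,0],[0,0,-0.6,0],[0,0,0,0],[0,0,0,0]]])

```text
time_s: 8.65
eef_pos: [0.5175, 0.0999, 0.1867]
ee_rot: [-3.142, -0.001, -0.002]
wrist_force: [-0.8, 1.3, 0.3]
width: 1.0
gripper_force: 0.0
```

Run:
```python
from h import *
s=robot.observe(); c=cam("wrist",s); w=robot.camera("wrist"); cv2.imwrite("pics/w4.png",w)
u=np.round(proj(c,[.5185,.0968,.006])).astype(int); print(s['eef_pos'],u)
x0,y0=u-60
cv2.imwrite("pics/c4.png",cv2.resize(w[y0:y0+120,x0:x0+120],None,fx=5,fy=5,interpolation=cv2.INTER_CUBIC)); print(x0,y0)
```

```text
[0.51754625 0.09993538 0.18666001] [323 182]
263 122
```

View pics/c4.png

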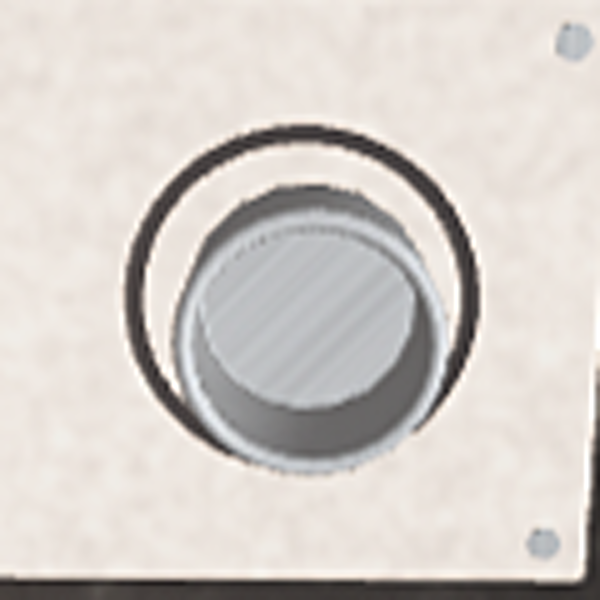

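Run:
```python
from h import *
s=robot.observe(); c=cam("wrist",s)
f=lambda x,y:((x+.5)/5-.5+263,(y+.5)/5-.5+122)
print("ring far/left/right",ray(c,f(303,134),.006),ray(c,f(136,300),.006),ray(c,f(471,300),.006))
print("pot rim c",ray(c,f(311,340),.044),"rim L/R",ray(c,f(175,340),.044),ray(c,f(447,340),.044),"base far",ray(c,f(311,184),.006))
print("to bottle a:",tool(s,[.518,-.1237,.20]))
```

```text
ring far/left/right [0.55291129 0.09602458 0.006     ] [0.51762004 0.1316252  0.006     ] [0.51772146 0.05992066 0.006     ]
pot rim c [0.51893695 0.09468114 0.044     ] rim L/R [0.51890068 0.12057203 0.044     ] [0.51897321 0.06878788 0.044     ] base far [0.54254252 0.09430953 0.006     ]
to bottle a: [ 0.00100159  0.22340186 -0.01434109]
```

The ring centre is (0.517, 0.096) and the pot (0.518, 0.095), so the pot stands upright within about 1.5 mm of the centre. On to bottle_a.

To row units: 0.045 m is 0.9, 0.0005 m is 0.01.

Emit:
drive_effector(offsets=[[[0.01,0.7,0,0],[0,0.9,0,0],[0,0.9,0,0],[0,0.9,0,0],[0,0.7,0,0],[0,0.37,0,0],[0,0,0,0],[0,0,0.6,0],[0,0,0.8,0],[0,0,0.8,0],[0,0,0.5,0],[0,0,0.24,0],[0,0,0.12,0],[0,0,0,0],[0,0,0,0]]], aperture=1.0)

```text
time_s: 10.2
eef_pos: [0.519, -0.1234, 0.0343]
ee_rot: [3.141, 0.002, 0.003]
wrist_force: [1.3, 0.5, 0.2]
width: 1.002
gripper_force: 0.0
```

Emit:
drive_effector(offsets=[[[0,0,0,0],[0,0,0,0],[0,0,0,0],[0,0,0,0],[0,0,0,0],[0,0,0,0],[0,0,0,0],[0,0,0,0],[0,0,0,0],[0,0,0,0]]], aperture=0.0, squeeze=40)

```text
time_s: 11.2
eef_pos: [0.5187, -0.1235, 0.0344]
ee_rot: [3.141, 0.001, 0.002]
wrist_force: [-1.5, 0.5, 7.4]
width: 0.545
gripper_force: 40.2
```

Emit:
drive_effector(offsets=[[[0,0,-0.1,0],[0,0,-0.3,0],[0,0,-0.4,0],[0,0,-0.4,0],[0,0,-0.3,0],[0,0,-0.1,0],[0,0,0,0],[0,0,0,0],[0,0,0,0],[0,0,0,0],[0,0,0,0],[0,0,0,0],[0,0,0,0],[0,0,0,0]]])

```text
time_s: 12.6
eef_pos: [0.5181, -0.1236, 0.1133]
ee_rot: [-3.142, -0.001, -0.0]
wrist_force: [-0.6, 0.0, -4.7]
width: 0.548
gripper_force: 42.1
```

Run:
```python
from h import *
for i in range(3):
    s=robot.observe(); print(s['eef_pos'],s['wrist_force'],s['ft_torque'],s['width']); im=robot.camera("side")
cv2.imwrite("pics/s5.png",im)
```

```text
[ 0.51813109 -0.12355873  0.11328403] [-0.58078584  0.04535423 -4.74011418] [0.03141711 0.05825566 0.0089626 ] 0.5477742807164645
[ 0.51812063 -0.12353643  0.1133026 ] [-0.35861848  0.20296558 -4.55876498] [ 0.02179129 -0.01526254  0.02617732] 0.5435768444179245
[ 0.51813622 -0.12356833  0.11331933] [-0.19292592  0.22490095 -4.49137427] [ 0.00490767 -0.01984956  0.02820022] 0.5445662861381033
```

The wrist reads about −4.6 N, or roughly 0.47 kg, so bottle_a is the heavy one. Setting it back gently before checking bottle_b.

To row units: 0.02 m is 0.4, 0.012 m is 0.24.

Emit:
drive_effector(offsets=[[[0,0,0.2,0],[0,0,0.4,0],[0,0,0.4,0],[0,0,0.24,0],[0,0,0.16,0],[0,0,0.08,0],[0,0,0.04,0],[0,0,0.02,0],[0,0,0.02,0],[0,0,0.01,0],[0,0,0,0],[0,0,0,0],[0,0,0,0]]])

```text
time_s: 14.05
eef_pos: [0.5182, -0.1236, 0.0349]
ee_rot: [3.142, 0.001, 0.0]
wrist_force: [-0.3, -0.3, -3.6]
width: 0.55
gripper_force: 42.1
```

To row units: 0.0005 m is 0.01.

Emit:
drive_effector(offsets=[[[0,0,0.01,0],[0,0,0.01,0],[0,0,0,0],[0,0,0,0],[0,0,0,0]]])

```text
time_s: 14.55
eef_pos: [0.5182, -0.1236, 0.0344]
ee_rot: [3.141, 0.001, 0.0]
wrist_force: [-2.6, 1.3, 6.6]
width: 0.546
gripper_force: 42.9
```

Emit:
drive_effector(offsets=[[[0,0,0,0],[0,0,0,0],[0,0,0,0],[0,0,0,0],[0,0,0,0],[0,0,0,0],[0,0,0,0]]], aperture=1.0)

```text
time_s: 15.25
eef_pos: [0.5181, -0.1236, 0.0338]
ee_rot: [-3.142, -0.001, -0.0]
wrist_force: [-0.1, -1.2, 0.1]
width: 1.003
gripper_force: 0.0
```

Emit:
drive_effector(offsets=[[[0,0,-0.2,0],[0,0,-0.6,0],[0,0,-0.9,0],[0,0,-0.9,0],[0,0,-0.2,0],[0,0,0,0],[0.2,0.6,0,0],[0.28,0.8,0,0],[0.2,0.6,0,0],[0.1,0.272,0,0],[0,0,0,0],[0,0,0,0]]])

```text
time_s: 16.45
eef_pos: [0.5565, -0.2352, 0.1727]
ee_rot: [-3.14, -0.003, 0.003]
wrist_force: [0.5, 1.2, -0.9]
width: 0.999
gripper_force: 0.0
```

Run:
```python
from h import *
s=robot.observe(); print(s['eef_pos']); w=robot.camera("wrist"); cv2.imwrite("pics/w6.png",w); c=cam("wrist",s)
for n,p in {"a":[.518,-.1237,.104],"b":[.557,-.2372,.104]}.items():
    u=proj(c,p); x0,y0=(u-50).astype(int); x0=max(x0,0);y0=max(y0,0)
    g=cv2.cvtColor(w[y0:y0+100,x0:x0+100],cv2.COLOR_BGR2GRAY)
    for t in (215,230):
      for k in cv2.findContours((g>t).astype(np.uint8),cv2.RETR_EXTERNAL,cv2.CHAIN_APPROX_NONE)[0]:
        if cv2.contourArea(k)>600:
            e=cv2.fitEllipse(k); print(n,u,t,np.round(e[0],1)+[x0,y0],np.round(e[1],1),ray(c,np.array(e[0])+[x0,y0],.104))
a=w[60:360,0:640]; cv2.imwrite("pics/c6.png",a)
```

```text
[ 0.5565446  -0.23520195  0.17268358]
a [174.18618208 264.75236859] 215 [185.1 257.3] [43.7 77.4] [ 0.52435157 -0.13295622  0.104     ]
a [174.18618208 264.75236859] 230 [176.3 264.1] [41.2 49.3] [ 0.51859392 -0.12542854  0.104     ]
b [322.19662241 217.49150371] 215 [336.6 210.2] [ 62.7 106.7] [ 0.56264628 -0.24759005  0.104     ]
b [322.19662241 217.49150371] 230 [321.6 217.1] [46.6 49.7] [ 0.55730013 -0.23676365  0.104     ]
```

View pics/c6.png

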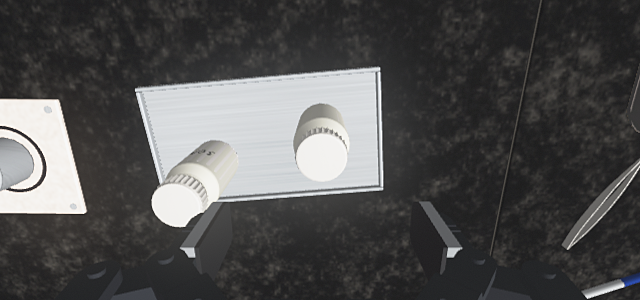

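Both bottles stand upright, with bottle_a's cap at (176,264) full-size, where it should be, and bottle_b's at (322,217), confirming (0.557, −0.237). Descending on bottle_b and lifting it.

To row units: 0.035 m is 0.7, 0.025 m is 0.5.

Emit:
drive_effector(offsets=[[[0.01,0.034,0.4,0],[0,0,0.7,0],[0,0,0.7,0],[0,0,0.5,0],[0,0,0.3,0],[0,0,0.16,0],[0,0,0.01,0],[0,0,0,0],[0,0,0,0]]], aperture=1.0)

```text
time_s: 17.4
eef_pos: [0.5587, -0.2391, 0.0366]
ee_rot: [3.141, 0.001, 0.003]
wrist_force: [0.2, 0.7, -0.1]
width: 0.996
gripper_force: 0.0
```

Emit:
drive_effector(offsets=[[[0,0,0,0],[0,0,0,0],[0,0,0,0],[0,0,0,0],[0,0,0,0],[0,0,0,0],[0,0,0,0],[0,0,0,0],[0,0,0,0],[0,0,0,0]]], aperture=0.0, squeeze=40)

```text
time_s: 18.4
eef_pos: [0.5581, -0.2389, 0.036]
ee_rot: [3.141, 0.001, 0.001]
wrist_force: [-1.1, 0.4, 5.5]
width: 0.537
gripper_force: 41.4
```

To row units: -0.02 m is -0.4, -0.015 m is -0.3.

Emit:
drive_effector(offsets=[[[0,0,-0.1,0],[0,0,-0.3,0],[0,0,-0.4,0],[0,0,-0.4,0],[0,0,-0.3,0],[0,0,-0.1,0],[0,0,0,0],[0,0,0,0],[0,0,0,0],[0,0,0,0],[0,0,0,0],[0,0,0,0],[0,0,0,0],[0,0,0,0]]])

```text
time_s: 19.8
eef_pos: [0.5577, -0.2388, 0.1153]
ee_rot: [-3.142, -0.001, 0.0]
wrist_force: [0.8, -0.1, -1.6]
width: 0.536
gripper_force: 41.2
```

Run:
```python
from h import *
for i in range(3):
    s=robot.observe(); print(s['eef_pos'],s['wrist_force'],s['width']); im=robot.camera("side")
cv2.imwrite("pics/s7.png",im)
```

```text
[ 0.55769009 -0.23883547  0.11528135] [ 0.75440345 -0.08164828 -1.62363483] 0.5362956353481252
[ 0.55769622 -0.23882193  0.11527459] [ 0.8487163   0.49913364 -2.05549195] 0.5357286522811845
[ 0.5577414  -0.23882806  0.11533561] [-0.11207708 -0.77092023 -1.65440661] 0.5380828775831156
```

Bottle_b reads about −1.7 N, so it is the light one. Setting it back.

To row units: 0.02 m is 0.4, 0.012 m is 0.24.

Emit:
drive_effector(offsets=[[[0,0,0.2,0],[0,0,0.4,0],[0,0,0.4,0],[0,0,0.24,0],[0,0,0.16,0],[0,0,0.08,0],[0,0,0.04,0],[0,0,0.02,0],[0,0,0.02,0],[0,0,0.01,0],[0,0,0.01,0],[0,0,0,0],[0,0,0,0],[0,0,0,0]]])

```text
time_s: 21.35
eef_pos: [0.5577, -0.2389, 0.0364]
ee_rot: [3.142, 0.001, 0.0]
wrist_force: [-0.1, -0.1, -1.2]
width: 0.538
gripper_force: 41.2
```

To row units: 0.0005 m is 0.01.

Emit:
drive_effector(offsets=[[[0,0,0.01,0],[0,0,0.01,0],[0,0,0,0],[0,0,0,0],[0,0,0,0]]])

```text
time_s: 21.85
eef_pos: [0.5578, -0.2389, 0.036]
ee_rot: [3.141, 0.001, 0.0]
wrist_force: [-2.0, 0.6, 5.5]
width: 0.536
gripper_force: 41.9
```

Emit:
drive_effector(offsets=[[[0,0,0,0],[0,0,0,0],[0,0,0,0],[0,0,0,0],[0,0,0,0],[0,0,0,0],[0,0,0,0]]], aperture=1.0)

```text
time_s: 22.55
eef_pos: [0.5577, -0.2388, 0.0353]
ee_rot: [3.142, 0.001, -0.0]
wrist_force: [0.1, 0.5, -0.1]
width: 1.003
gripper_force: 0.0
```

Emit:
drive_effector(offsets=[[[0,0,-0.2,0],[0,0,-0.6,0],[0,0,-0.9,0],[0,0,-0.9,0],[0,0,-0.2,0],[0,0,0,0],[-0.2,-0.6,0,0],[-0.28,-0.8,0,0],[-0.22,-0.64,0,0],[-0.092,-0.266,0,0],[0,0,0,0],[0,0,0,0]]])

```text
time_s: 23.75
eef_pos: [0.518, -0.1248, 0.1747]
ee_rot: [3.141, -0.0, -0.001]
wrist_force: [-0.3, -0.0, 1.1]
width: 1.001
gripper_force: 0.0
```

Run:
```python
from h import *
s=robot.observe(); print(s['eef_pos']); w=robot.camera("wrist"); cv2.imwrite("pics/w8.png",w); c=cam("wrist",s)
for n,p in {"a":[.5182,-.1236,.104],"b":[.5577,-.238,.104]}.items():
    u=proj(c,p); x0,y0=(u-50).astype(int); x0=max(x0,0);y0=max(y0,0)
    g=cv2.cvtColor(w[y0:y0+100,x0:x0+100],cv2.COLOR_BGR2GRAY)
    for t in (230,238):
      for k in cv2.findContours((g>t).astype(np.uint8),cv2.RETR_EXTERNAL,cv2.CHAIN_APPROX_NONE)[0]:
        if cv2.contourArea(k)>600:
            e=cv2.fitEllipse(k); print(n,u,t,np.round(e[0],1)+[x0,y0],np.round(e[1],1),ray(c,np.array(e[0])+[x0,y0],.104))
```

```text
[ 0.5179514  -0.12479242  0.17474892]
b [481.6083683  163.65347877] 230 [485.4 164.1] [46.8 53.1] [ 0.55741465 -0.24069857  0.104     ]
```

To row units: 0.035 m is 0.7, 0.025 m is 0.5.

Emit:
drive_effector(offsets=[[[0,-0.01,0.4,0],[0,0,0.7,0],[0,0,0.7,0],[0,0,0.5,0],[0,0,0.3,0],[0,0,0.16,0],[0,0,0.04,0],[0,0,0,0],[0,0,0,0]]], aperture=1.0)

```text
time_s: 24.7
eef_pos: [0.5188, -0.1235, 0.0361]
ee_rot: [3.141, 0.0, 0.003]
wrist_force: [0.3, 0.3, 0.7]
width: 1.0
gripper_force: 0.0
```

Emit:
drive_effector(offsets=[[[0,0,0,0],[0,0,0,0],[0,0,0,0],[0,0,0,0],[0,0,0,0],[0,0,0,0],[0,0,0,0],[0,0,0,0],[0,0,0,0],[0,0,0,0]]], aperture=0.0, squeeze=45)

```text
time_s: 25.7
eef_pos: [0.5184, -0.1232, 0.0361]
ee_rot: [3.141, 0.001, 0.001]
wrist_force: [-0.9, 0.0, 5.3]
width: 0.54
gripper_force: 45.4
```

To row units: -0.025 m is -0.5, -0.004 m is -0.08.

Emit:
drive_effector(offsets=[[[0,0,-0.1,0],[0,0,-0.3,0],[0,0,-0.5,0],[0,0,-0.5,0],[0,0,-0.4,0],[0,0,-0.16,0],[0,0,-0.08,0],[0,0,0,0],[0,0,0,0],[0,0,0,0],[0,0,0,0]]])

```text
time_s: 26.8
eef_pos: [0.5176, -0.123, 0.1366]
ee_rot: [-3.141, -0.001, 0.002]
wrist_force: [-0.0, -0.2, -4.3]
width: 0.54
gripper_force: 47.3
```

Emit:
drive_effector(offsets=[[[0,-0.1,0,0],[0,-0.3,0,0],[0,-0.5,0,0],[0,-0.6,0,0],[0,-0.6,0,0],[0,-0.6,0,0],[0,-0.6,0,0],[0,-0.6,0,0],[0,-0.6,0,0],[0,-0.6,0,0],[0,-0.6,0,0],[0,-0.6,0,0],[0,-0.5,0,0],[0,-0.3,0,0],[0,-0.1,0,0],[0,0,0,0],[0,0,0,0],[0,0,0,0],[0,0,0,0]]])

```text
time_s: 28.7
eef_pos: [0.518, 0.2356, 0.1373]
ee_rot: [3.141, -0.002, 0.0]
wrist_force: [-0.5, -0.9, -4.0]
width: 0.543
gripper_force: 47.3
```

Run:
```python
from h import *
s=robot.observe(); print(s['eef_pos'],s['ee_rot'],s['wrist_force'],s['joint_vel'])
d=robot.camera("side"); t=robot.camera("top"); c=cam("side")
print(proj(c,[.5188,.2367,.006]),proj(c,[.5188,.2367,.106]))
cv2.imwrite("pics/c9.png",np.vstack([cv2.resize(d[120:300,220:420],(640,576))[:400],t[180:290]])[:, :])
```

```text
[0.51801499 0.23564297 0.13731008] [ 3.14100837e+00 -1.53286896e-03  1.06866370e-04] [-0.53975189 -0.87650606 -3.9548384 ] [-0.00487153 -0.00015841 -0.00550522 -0.003218   -0.00048727 -0.00208212
 -0.0009011 ]
[332.9927707  273.19876701] [334.02045518 227.45387082]
```

View pics/c9.png

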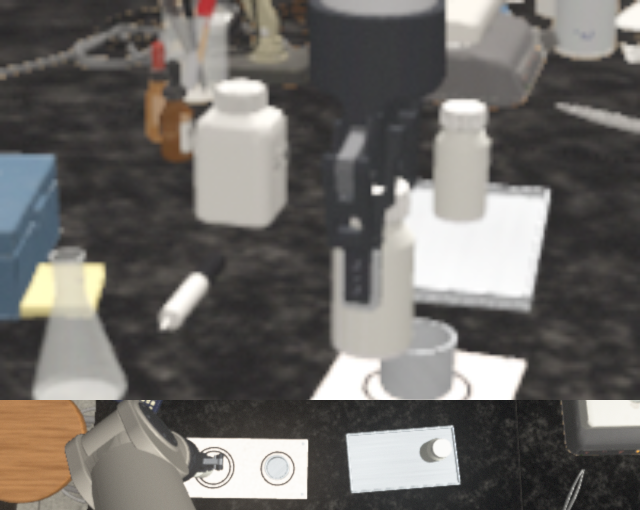

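The side view shows the heavy bottle upright, its underside at about (336,229), where 10 cm above the double ring should appear. The pot is on the single ring, the light bottle stands in the tray and the bystanders have not moved. I'll let it settle and hand in.

To row units: -0.0005 m is -0.01.

Emit:
drive_effector(offsets=[[[0,-0.01,0,0],[0,0,0,0],[0,0,0,0],[0,0,0,0],[0,0,0,0]]])

```text
time_s: 29.3
eef_pos: [0.5177, 0.2375, 0.1373]
ee_rot: [3.142, 0.001, 0.0]
wrist_force: [-1.3, 0.5, -3.9]
width: 0.547
gripper_force: 47.3
```

```bash
python3 -c "
from cell import robot
print(robot.close_job())"
```

```text
the job is handed in; nothing more can be done
None
```

I handed the job in at 29.3 s, no verdict shown: the pot was slid to within about 1.5 mm of the single ring's centre, the light right-hand bottle (1.7 N) stands in the tray, and the heavier left-hand bottle (4.6 N) is held still and upright about 10 cm above the double ring.

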